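Shut the desktop copier and start a copy

TASK

Start a copy of the card that lies on the desktop copier's glass: push the pulled-out paper cassette fully home, push the raised lid gently down from above until it is shut, and only then press the round green start button all the way down and let it go. Work with the fingertips only: nothing is to be pinched or lifted, the fingers stay out from under the lid, the red stop button is not pressed, and everything else on the counter stays where it stands.

Things in the scene. Friction and masses are not known exactly. Their poses are not given: they have to be found in the camera images.
- copier: Cream desktop copier, fixed: 300 deep (own x) x 400 wide (own y), turned up to 0.2 rad. Origin: centre of its underside; own x points from its front to its hinge side, away from the robot, y to its left. Front face at own x -150, from 8 to 130 high. Control panel: level strip at own x -150 to -98, 132 high. Behind it the glass, 131 high, with a blue card on it, and the lid, 158 high when shut.
- cassette (a joint): How far the paper cassette is pulled out of the copier towards the robot (along the copier's own -x), m: 0 is fully home at its stop, 0.035 to 0.065 at the start, 0.14 at most. About 2.5 N of friction, no spring or catch; it stays where it is left, and a push of 5 to 10 N is plenty. Its top, 59 high, is closed, with a white sheet on it.
- cassette_front (a point): Centre of the cassette's dark front face, 36 above the counter. The face is upright, square to the copier's own x, 250 wide, from 10 to 62 high. When home it stands 40 proud of the copier's front, which rises above it to 130: a gripper pointing straight down just clears that front if its narrow side (75) faces the copier; tipping the fingertips forward by 5 to 15 degrees gives more room.
- lid: Scanner lid: 235 deep, 388 wide, 24 thick, on a hinge along the copier's own y at own x +140, 134 high. Origin: on its underside, midway across, 210 from the hinge, 25 from the front edge. Axes as the copier's when shut; its pitch is the opening angle, 0.4 to 0.75 rad at the start. Stiff hinge: the lid stays where it is left, and 2 to 5 N pressed down at the front moves it.
- lid_edge (a point): Point on the lid's top face, straight above the lid's origin (24 along the lid's own z), 25 back from the front edge and midway across: a good place to push down. When shut it is 158 above the counter.
- lid_pad (a point): White pad under the lid (215 x 305 x 4), facing the glass; not to be touched with the fingers. This point: centre of its lower face.
- start (a joint): Travel of the green start button, m: 0 released, 0.004 fully down; it springs back. It takes about 1 N to begin and 4.5 N to be fully down.
- start_top (a point): Centre of the top of the round green start button, 22 across, standing 6 above the panel at 136.5 above the counter, near the right (-y) end of the control panel; it is pressed straight down.
- stop (a joint): Travel of the red stop button, m: 0 released, 0.004 fully down. It is the same size and 65 to the left (own +y) of the green one; not to be pressed. Left of it are only a flat display and flat keys.
- stapler: Loose bystander: black and teal desk stapler, 135 long (own x) x 34 x 54 high, lying near the front left of the copier. Origin under its centre.
- calculator: Loose bystander: grey pocket calculator, 150 (own x) x 105 x 21 high, near the front right of the copier. Origin under its centre.
- stamp: Loose bystander: wooden rubber stamp standing on its 60 x 28 foot, 82 high, right of the copier. Origin under its centre.
- tape_dispenser: Loose bystander: blue tape dispenser, 150 (own x) x 55 x 97 high, left of the copier. Origin under its centre.
- pen_pot: Loose bystander: red pot of pens, 76 across, 150 high over the pens, right of the copier behind the stamp. Origin under its centre.

How it is judged:
On the way, in this order (a step that is already met when the one before it is completed fails the run):
1. the paper cassette is fully home and the lid is shut (value of joint cassette below 0.005 m and angle between lid's own z axis and vertical below 0.03 rad), for 0.2 s.
2. the green start button is pressed down (all of step 1 and value of joint start above 0.003 m), for 0.05 s.
At the end, for the whole second after the job is handed in: Cassette within 5 mm of its stop, lid within 0.03 rad of flat, green button pressed (at least 3 mm) after both and released again, red button up, all at rest (all of step 1 and value of joint each of start, stop below 0.001 m and linear speed of lid below 0.01 m/s and velocity of joint cassette below 0.01 m/s); the robot touches nothing.
It fails at once if the start button is pressed before the cassette is home and the lid shut (value of joint start above 0.002 m and not (value of joint cassette below 0.01 m and angle between lid's own z axis and vertical below 0.05 rad)).
It fails at once if the red stop button is pressed (value of joint stop above 0.002 m).
It fails at once if the lid is slammed (its front part moves faster than 0.4 m/s) (linear speed of lid above 0.4 m/s).
It fails at once if the lid or cassette is handled otherwise than by pushing it shut: fingers under the lid (touching its pad), lid lifted past 0.95 rad, cassette pulled out past 90 mm (contact force between the fingers and lid_c1 above 1 N or angle between lid's own z axis and vertical above 0.95 rad or value of joint cassette above 0.09 m).
It fails at once if a bystander on the counter is moved by more than 30 mm or lifted (distance of any of stapler, calculator, stamp, tape_dispenser, pen_pot from where it was at the start of the episode above 0.03 m).
It also fails if it takes over 48 s, if anything falls off the work surface, if the arm or the gripper's body presses on something with over 40 N, if the wrist force passes 120 N, or if a joint passes its speed limit or range.

ROBOT

A 6-joint arm with a two-finger parallel gripper is mounted at the origin on the work surface. World frame = base frame: x ahead of the robot, y to its left, z up, the work surface at z = 0. Lengths are in m, angles in rad, forces in N, time in s.
With the tool pointing down it reaches from about 0.375 to 0.975 m from the base axis. Payload 3.8 kg.
Tool frame: the origin (TCP) lies midway between the tips of the shut fingers; the grasp point (between the pads) lies 19 mm behind it; z points along the fingers, y is the line along which they close (so a half turn about z gives the same grasp; the last joint's range is limited). The gripper opens to 85 mm and grips with 20 to 120 N. Pads are 22 mm wide; open, the fingers measure 114 mm over their backs; the gripper's body (76 mm by 85 mm) begins 54 mm behind the grasp point. The pads swing forward as they close: fully open they stand 13 mm farther back than shut.
Start: joints at [1.111, 0.264, 1.604, -0, 1.274, -0.037], TCP at [0.277, 0.616, 0.231] pointing down, gripper open.
Joint ranges: [-2.63, 2.63], [-0.94, 2.18], [0.31, 2.57], [-1.31, 4.45], [0, 2.66], [-2.55, 2.55]. Speed limits (rad/s): [2.57, 2.57, 3.14, 3.14, 3.14, 3.14].

INTERFACE

Orientations are given as a rotation vector (axis times angle).
In Python, from workcell import bot, read_camera, camera_info, ticket gives the robot as it stands.
- The arm moves only by the tool servo_tool, never from a script. Its argument "targets" is a list of rows, each an object of numbers: "hand": the closure, from -1 (fully open) to 1 (shut); "x", "y", "z": the shift along the tool's x, y, z as a fraction of full scale; "roll": the turn about the tool's z as a fraction of full scale. In form: [{"hand": .., "x": .., "y": .., "z": .., "roll": ..}, ...]. A call has 1 to 10 rows; each row is the pose to reach, as a shift and turn from the pose commanded when the call began, along the tool's axes at that moment, turning the shorter way round; what a row does not reach only later rows make up. Full scale, the value 1, is 50 cm for a shift and 180 degrees for a turn. A row lasts 1/12 s, in which the tool goes at most 41.7 mm and 7.16 degrees, less where a joint would pass 70% of its speed; a pose out of reach is approached as far as the arm can. A call with a number of a shift or a turn outside -1 to 1 is refused whole. A call with a gripper value outside its range is refused whole. The fingers move at their own pace and stop on an object; "grip_force" is the grip in N (left out, the last holds). Time passes only in rows, so rows that repeat a pose let the fingers close. It gives the time, the measured TCP pose, the force, the opening and the grip force at its end, in the units of the state.
- bot.read_state(): the state, without advancing time (a new reading comes with each control period).
- read_camera(name): name is "scene" or "top"; returns the picture (384x512x3 uint8, red, green, blue); there is no depth.
- camera_info(name): a dict with "fx", "fy", "cx", "cy" (pixels), "k1" (the pictures are not rectified: a ray, as slopes to the right and down, at radius r is drawn at 1 + k1 r^2 times it, then the intrinsics apply), "eye" and "orientation" of the camera in the world. Camera axes: x right, y down, z forward; pixel columns grow to the right and rows downward; lengths in m; the calibration is good to about 2 mm. A picture is of the moment at which its call begins. camera_info takes no time and is no camera call.
- ticket.finish_job(): hands the job in; it is judged then, once.
The state is a dict: "time": time; "q": joint angles; "joint_vel": joint speeds; "joint_torque": joint torques, N m; "tool_pos": TCP position; "tcp_rot": TCP orientation; "wrist_force": force on the tool from outside, world axes, zero at the start; "torque": the same for the moment, N m; "width": opening from 0.0 (shut) to 1.0 (fully open); "grip_force": force on a finger pad.
Only numpy, scipy, OpenCV 4.12 (cv2) and the standard library are available. Lean on these libraries where they do the work, as an engineer would, in place of code of your own. Each camera call takes 0.05 s, during which the arm holds its last target. There are 200 camera calls.

## Working session

There is one attempt and no reset: what is moved stays moved. The work goes in short steps, Python scripts to look and compute and a tool call to move; the robot and the scene stay as the last step left them, time stands still between calls to the robot, and variables do not carry over. Pictures are saved under pics/ and viewed, at most 10 in all, crops included, and the job is handed in when it is done.

Besides the shell and the picture viewer there is one more tool, called after ">>>" by a JSON object that holds its "fn" and its "kwargs", one argument or row to a line. servo_tool: Moves the arm, as the interface text tells. Its arguments: {"type":"object","properties":{"targets":{"type":"array"},"grip_force":{"type":"number"}},"required":["targets"]}

```bash
mkdir -p pics
python3 - <<'E'
from workcell import bot, read_camera, camera_info
import cv2
for n in("scene","top"):
    print(n,camera_info(n)); cv2.imwrite(f"pics/{n}0.png",cv2.resize(read_camera(n)[:,:,::-1],None,fx=1.5,fy=1.5))
print(bot.read_state())
E
```

```text
scene {'fx': 372.5792236331819, 'fy': 372.5792236331819, 'cx': 255.68565432252723, 'cy': 185.88509017053616, 'k1': -0.058366271919981866, 'eye': array([ 0.82064039, -0.44162667,  0.84978634]), 'orientation': array([-2.4826214 , -0.65426865,  0.20689377])}
top {'fx': 457.34881065450304, 'fy': 457.34881065450304, 'cx': 250.78224087825234, 'cy': 189.54206055814183, 'k1': -0.10514671698929856, 'eye': array([0.44294223, 0.00676717, 1.27676063]), 'orientation': array([-2.17716932,  2.15715282, -0.15658951])}
{'time': 0.1, 'q': array([ 1.11112505e+00,  2.64726783e-01,  1.60528453e+00,  2.71285127e-05,
        1.27369143e+00, -3.68906044e-02]), 'joint_vel': array([ 0.00013825, -0.00070989, -0.00328835, -0.00013692, -0.00214777,
       -0.00040571]), 'joint_torque': array([ 5.29115441e-04, -5.16702497e+01, -3.68592489e+01,  1.35366781e-04,
        6.24727036e-03, -5.22445447e-06]), 'tool_pos': array([0.27663645, 0.61496222, 0.23002809]), 'tcp_rot': array([-0.65906519, -3.07112545,  0.00320233]), 'wrist_force': array([-0.70214881,  0.21069549,  0.17886881]), 'torque': array([-0.03193218,  0.02864964, -0.00146263]), 'grip_force': 0.0, 'width': 0.9993095587558114}
```

View pics/scene0.png

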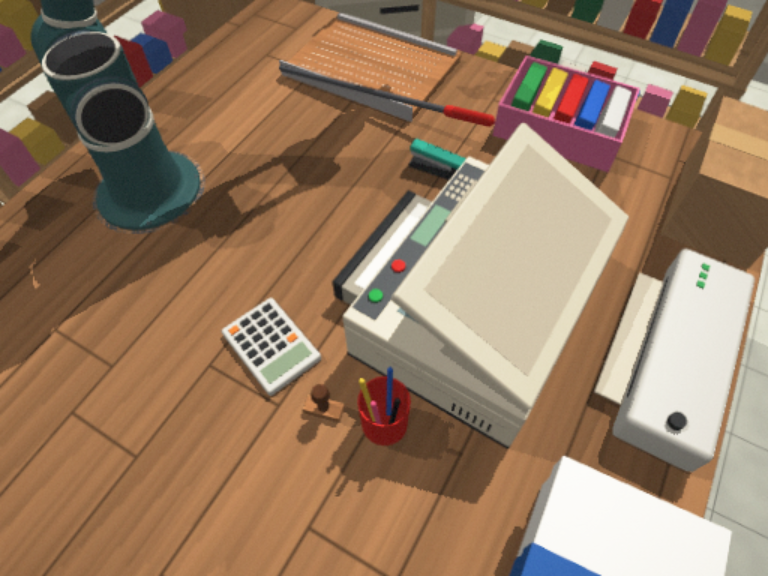

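View pics/top0.png

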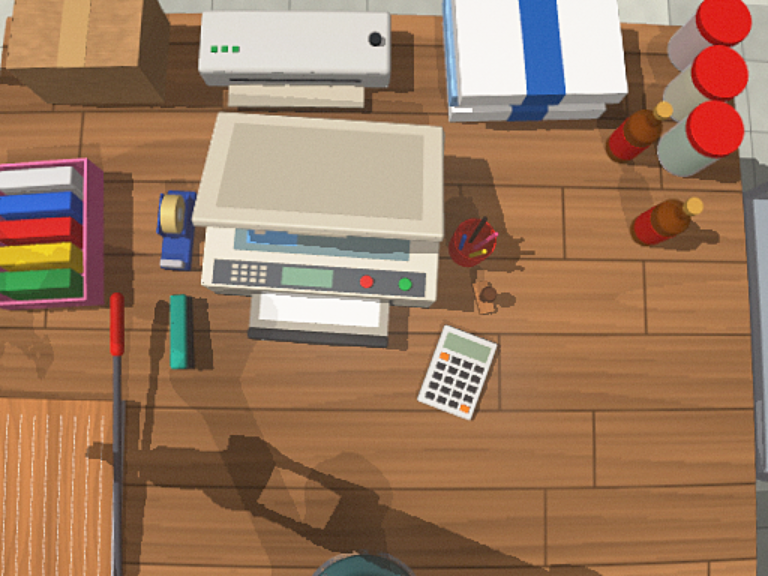

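The pictures show the copier with its lid raised. In the top view (1.5x) green is at (405,284), red at (367,282), the cassette front runs from (248,341) to (388,347), and the lid front edge from (193,224) to (442,238). In the scene view (1.5x) green is at (375,296) and red at (398,266).

```bash
cat > h.py <<'E'
import numpy as np, cv2
from scipy.spatial.transform import Rotation as R
from workcell import camera_info
def par(n):
    c=camera_info(n); return c,np.array([[c['fx'],0,c['cx']],[0,c['fy'],c['cy']],[0,0,1.]]),np.array([c['k1'],0,0,0,0.]),R.from_rotvec(c['orientation'])
def ray(n,p):
    c,K,D,o=par(n); u=cv2.undistortPoints(np.array([[p]],float),K,D)[0,0]
    return c['eye'],o.apply([u[0],u[1],1])
def onz(n,p,z):
    e,d=ray(n,p); return e+d*(z-e[2])/d[2]
def proj(n,P):
    c,K,D,o=par(n); q=o.inv().apply(np.atleast_2d(P)-c['eye'])
    return cv2.projectPoints(q,np.zeros(3),np.zeros(3),K,D)[0][:,0]
E
python3 - <<'E'
from h import *
np.set_printoptions(precision=4,suppress=True)
pts={}
for n in("top","scene"):
    im=cv2.imread(f"pics/{n}0.png"); h=cv2.cvtColor(im,cv2.COLOR_BGR2HSV)
    for nm,c,lo,hi in(("g",dict(top=(405,284),scene=(375,296))[n],(45,120,60),(85,255,255)),("r",dict(top=(367,282),scene=(398,266))[n],(0,150,80),(8,255,255))):
        m=cv2.inRange(h,lo,hi)
        if nm=="r": m|=cv2.inRange(h,(172,150,80),(180,255,255))
        w=np.zeros_like(m);cv2.circle(w,c,14,255,-1);m&=w
        y,x=np.nonzero(m);p=((x.mean()+.5)/1.5-.5,(y.mean()+.5)/1.5-.5)
        P=onz(n,p,.1355);pts[n,nm]=P;print(n,nm,len(x),P)
g,r=[(pts["top",k]+pts["scene",k])/2 for k in"gr"]
v=(r-g)[:2];print(np.linalg.norm(v),"yaw",np.arctan2(-v[0],v[1]))
s=lambda a,b:((a+.5)/1.5-.5,(b+.5)/1.5-.5)
for nm,p,z in(("cfL",(248,341),.01),("cfR",(388,347),.01),("ctL",(249,329),.062),("ctR",(388,336),.062),("panFL",(203,288),.132),("panFR",(435,305),.132)): print(nm,onz("top",s(*p),z))
yaw=np.arctan2(-v[0],v[1]);X=np.array([np.cos(yaw),np.sin(yaw)]);Y=np.array([-X[1],X[0]])
for n in("top","scene"):
    im=cv2.imread(f"pics/{n}0.png")
    cr=im[200:370,180:460] if n=="top" else im[120:330,320:640]
    cv2.imwrite(f"pics/{n}crop.png",cv2.resize(cr,None,fx=2.5 if n=="scene" else 2.8,fy=2.5 if n=="scene" else 2.8,interpolation=cv2.INTER_CUBIC))
E
```

```text
top g 123 [ 0.5867 -0.0636  0.1355]
top r 123 [0.5902 0.001  0.1355]
scene g 146 [ 0.5846 -0.062   0.1355]
scene r 130 [0.5879 0.0026 0.1355]
0.06464987858322434 yaw -0.052406437836537464
cfL [0.4932 0.217  0.01  ]
cfR [ 0.4848 -0.0411  0.01  ]
ctL [0.5123 0.2072 0.062 ]
ctR [ 0.5025 -0.039   0.062 ]
panFL [0.5764 0.2755 0.132 ]
panFR [ 0.5517 -0.1151  0.132 ]
```

View pics/topcrop.png

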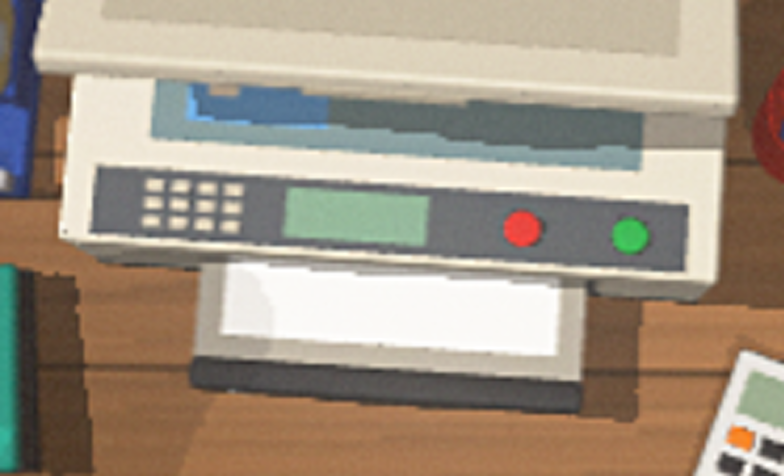

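Top crop: the lid's front underside edge runs from (35,70) to (735,112). The dark cassette face's lower edge runs from (190,386) to (580,410). The panel front edge runs from (62,237) to about (715,285).

```bash
cat > geo.py <<'E'
from h import *
yaw=-.055;X=np.array([np.cos(yaw),np.sin(yaw),0]);Y=np.array([-X[1],X[0],0]);Z=np.array([0,0,1.])
g=np.array([.5857,-.0628,.1365])
F=np.array([.565,.080,0])   # front centre
C=F+.15*X
def W(x,y,z): return C+x*X+y*Y+z*Z
E
python3 - <<'E'
from geo import *
np.set_printoptions(precision=4,suppress=True)
print("green own",(g-C)@X,(g-C)@Y)
px=lambda P:proj("top",P)*1.5+.25
print("lid edge seen 317,232")
for a in np.arange(.4,.8,.05):
    e=[W(.14-.235*np.cos(a),s*.194,.134+.235*np.sin(a)) for s in(1,-1)]
    t=[W(.14-.235*np.cos(a)-.024*np.sin(a),s*.194,.134+.235*np.sin(a)+.024*np.cos(a)) for s in(1,-1)]
    print(a,px(e).ravel(),px(t).ravel(), "scene top",(proj("scene",t)*1.5).ravel())
for p in(.035,.04,.045): print(p,px([W(-.19-p,s*.125,z) for s in(1,-1) for z in(.01,.062)]).ravel())
print("panel",px([W(-.15,.2,.132),W(-.15,-.2,.132)]).ravel(), "seen", 180+62/2.8,200+237/2.8,180+718/2.8,200+283/2.8)
E
```

```text
green own -0.12148125998451637 -0.14144614334766875
lid edge seen 317,232
0.4 [194.9569 234.7466 442.8935 250.8254] [190.9011 237.927  444.2851 254.3614] scene top [507.0369 119.6797 374.6439 291.3994]
0.45 [193.6147 230.333  443.8603 246.5503] [189.4986 234.2171 445.2122 250.7924] scene top [510.2703 115.5108 376.9741 288.4091]
0.5 [192.3241 225.5344 444.8418 241.8863] [188.1598 230.1183 446.1492 246.8295] scene top [513.8553 111.5381 379.7471 285.673 ]
0.55 [191.0914 220.3573 445.8346 236.8392] [186.8919 225.6355 447.0926 242.4768] scene top [517.7927 107.7797 382.9732 283.2101]
0.6 [189.923  214.8106 446.8354 231.4172] [185.7017 220.7757 448.0391 237.7407] scene top [522.0818 104.2534 386.6613 281.0394]
0.6499999999999999 [188.8254 208.9054 447.8405 225.6307] [184.5963 215.5487 448.9847 232.6302] scene top [526.7205 100.9776 390.8187 279.1804]
0.7 [187.8048 202.6554 448.8461 219.4926] [183.5824 209.9665 449.9256 227.1566] scene top [531.7049  97.9706 395.4512 277.6521]
0.75 [186.8676 196.0766 449.848  213.0185] [182.6666 204.0438 450.8577 221.3338] scene top [537.0293  95.2505 400.5622 276.4736]
0.035 [252.4334 338.977  247.7917 337.6653 387.7558 347.8305 388.8633 346.9016]
0.04 [252.2117 341.6863 247.5585 340.4893 387.5898 350.5453 388.6907 349.7318]
0.045 [251.9902 344.3978 247.3255 343.3155 387.4237 353.262  388.518  352.5642]
panel [200.5234 288.2078 437.7131 303.6849] seen 202.14285714285714 284.64285714285717 436.42857142857144 301.07142857142856
```

>>> {"fn": "servo_tool", "kwargs": {
  "targets": [
    {"hand":1,"x":0,"y":0,"z":0,"roll":-0.04},
    {"hand":1,"x":0,"y":-0.1,"z":0,"roll":-0.08},
    {"hand":1,"x":0,"y":-0.2,"z":0,"roll":-0.117},
    {"hand":1,"x":0,"y":-0.3,"z":0,"roll":-0.117}
  ]
}}

```text
time: 0.43
tool_pos: [0.2249, 0.5, 0.2294]
tcp_rot: [-0.079, -3.139, 0.005]
wrist_force: [-0.0, -0.5, 0.4]
width: 0.454
grip_force: 0.0
```

View pics/scenecrop.png

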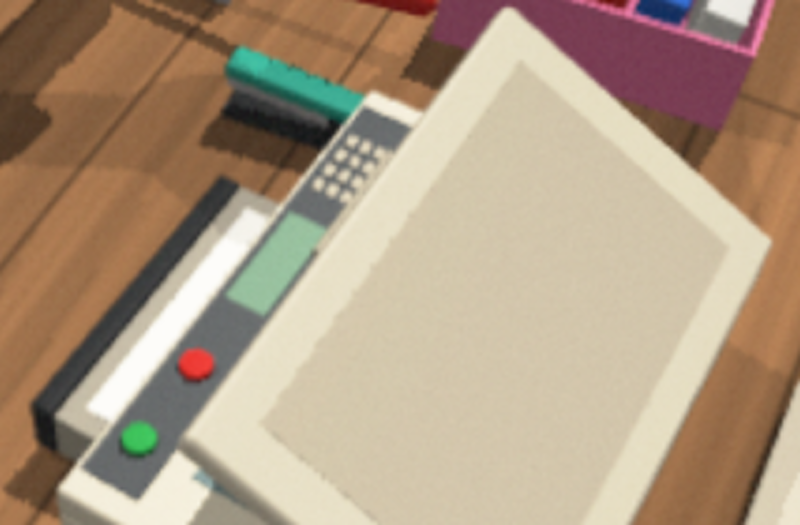

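>>> {"fn": "servo_tool", "kwargs": {
  "targets": [
    {"hand":1,"x":-0.4,"y":-0.75,"z":0,"roll":0},
    {"hand":1,"x":-0.4,"y":-0.75,"z":0,"roll":0},
    {"hand":1,"x":-0.4,"y":-0.75,"z":0,"roll":0},
    {"hand":1,"x":-0.4,"y":-0.75,"z":0,"roll":0},
    {"hand":1,"x":-0.4,"y":-0.75,"z":0,"roll":0},
    {"hand":1,"x":-0.4,"y":-0.75,"z":0,"roll":0},
    {"hand":1,"x":-0.4,"y":-0.75,"z":0,"roll":0},
    {"hand":1,"x":-0.4,"y":-0.75,"z":0,"roll":0},
    {"hand":1,"x":-0.4,"y":-0.75,"z":0,"roll":0},
    {"hand":1,"x":-0.4,"y":-0.75,"z":0,"roll":0}
  ]
}}

```text
time: 1.27
tool_pos: [0.4012, 0.1216, 0.2312]
tcp_rot: [0.086, 3.14, 0.0]
wrist_force: [1.1, -0.0, -0.6]
width: 0.0
grip_force: 0.0
```

The scene crop shows the lid's front corners at (508,8) left and (188,445) right, i.e. (523,123) and (395,298) in the 1.5x picture. I'll triangulate these against the top view.

Run:
```python
from geo import *
np.set_printoptions(precision=4,suppress=True)
s=lambda a,b:((a+.5)/1.5-.5,(b+.5)/1.5-.5)
for a,b in(((192.5,225),(523,123)),((443,239),(395,298))):
    e,d=ray("top",s(*a));f,k=ray("scene",s(*b))
    t=np.linalg.lstsq(np.c_[d,-k],f-e,rcond=None)[0];p=e+t[0]*d;q=f+t[1]*k
    print(p,np.linalg.norm(p-q)); m=(p+q)/2-C
    print("own",m@X,m@Y,m[2],"ang est",np.arctan2(m[2]-.134,.14-m@X))
```

```text
[0.6595 0.2681 0.2496] 0.007081532278739941
own -0.06300862879608005 0.1947286656284495 0.25057862873044 ang est 0.5212738737251552
[ 0.6423 -0.1154  0.2475] 0.003961845000468934
own -0.060572413305633656 -0.1896150136303647 0.24765318623604465 ang est 0.5155319695419674
```

>>> {"fn": "servo_tool", "kwargs": {
  "targets": [
    {"hand":1,"x":-0.042,"y":-0.068,"z":0.05,"roll":0},
    {"hand":1,"x":-0.042,"y":-0.068,"z":0.13,"roll":0},
    {"hand":1,"x":-0.042,"y":-0.068,"z":0.21,"roll":0},
    {"hand":1,"x":-0.042,"y":-0.068,"z":0.29,"roll":0},
    {"hand":1,"x":-0.042,"y":-0.068,"z":0.36,"roll":0},
    {"hand":1,"x":-0.042,"y":-0.068,"z":0.39,"roll":0},
    {"hand":1,"x":-0.042,"y":-0.068,"z":0.39,"roll":0},
    {"hand":1,"x":-0.042,"y":-0.068,"z":0.39,"roll":0}
  ]
}}

```text
time: 1.93
tool_pos: [0.419, 0.0883, 0.0353]
tcp_rot: [-0.087, -3.137, 0.001]
wrist_force: [-0.6, 0.1, 0.6]
width: -0.001
grip_force: 0.0
```

>>> {"fn": "servo_tool", "kwargs": {
  "targets": [
    {"hand":1,"x":-0.05,"y":0,"z":0,"roll":0},
    {"hand":1,"x":-0.08,"y":0,"z":0,"roll":0},
    {"hand":1,"x":-0.1,"y":0,"z":0,"roll":0},
    {"hand":1,"x":-0.11,"y":0,"z":0,"roll":0},
    {"hand":1,"x":-0.12,"y":0,"z":0,"roll":0},
    {"hand":1,"x":-0.13,"y":0,"z":0,"roll":0},
    {"hand":1,"x":-0.14,"y":0,"z":0,"roll":0},
    {"hand":1,"x":-0.15,"y":0,"z":0,"roll":0}
  ]
}}

```text
time: 2.6
tool_pos: [0.4946, 0.0844, 0.0362]
tcp_rot: [-0.086, -3.139, 0.0]
wrist_force: [-2.5, -0.5, 1.4]
width: -0.002
grip_force: 1.4
```

Contact at about 2.5 N, which matches the sliding friction. I'll keep pushing in small steps.

>>> {"fn": "servo_tool", "kwargs": {
  "targets": [
    {"hand":1,"x":-0.01,"y":0,"z":0,"roll":0},
    {"hand":1,"x":-0.018,"y":0,"z":0,"roll":0},
    {"hand":1,"x":-0.026,"y":0,"z":0,"roll":0},
    {"hand":1,"x":-0.026,"y":0,"z":0,"roll":0}
  ]
}}

```text
time: 2.93
tool_pos: [0.5093, 0.0836, 0.0363]
tcp_rot: [0.087, 3.139, 0.0]
wrist_force: [-0.6, 0.0, 0.1]
width: -0.002
grip_force: 0.0
```

>>> {"fn": "servo_tool", "kwargs": {
  "targets": [
    {"hand":1,"x":-0.004,"y":0,"z":0,"roll":0},
    {"hand":1,"x":-0.008,"y":0,"z":0,"roll":0},
    {"hand":1,"x":-0.008,"y":0,"z":0,"roll":0}
  ]
}}

```text
time: 3.18
tool_pos: [0.5123, 0.0834, 0.0362]
tcp_rot: [0.087, 3.14, -0.0]
wrist_force: [-1.0, 0.4, -0.6]
width: 0.003
grip_force: 0.5
```

>>> {"fn": "servo_tool", "kwargs": {
  "targets": [
    {"hand":1,"x":-0.004,"y":0,"z":0,"roll":0},
    {"hand":1,"x":-0.008,"y":0,"z":0,"roll":0}
  ]
}}

```text
time: 3.35
tool_pos: [0.5157, 0.0832, 0.0361]
tcp_rot: [-0.087, -3.14, 0.0]
wrist_force: [-2.6, -0.3, 0.9]
width: -0.002
grip_force: 1.3
```

>>> {"fn": "servo_tool", "kwargs": {
  "targets": [
    {"hand":1,"x":-0.004,"y":0,"z":0,"roll":0}
  ]
}}

```text
time: 3.43
tool_pos: [0.5177, 0.0831, 0.0361]
tcp_rot: [-0.087, -3.139, 0.0]
wrist_force: [-10.4, 1.5, 3.8]
width: -0.0
grip_force: 5.3
```

>>> {"fn": "servo_tool", "kwargs": {
  "targets": [
    {"hand":1,"x":-0.004,"y":0,"z":0,"roll":0}
  ]
}}

```text
time: 3.52
tool_pos: [0.5176, 0.0831, 0.0359]
tcp_rot: [-0.087, -3.134, 0.0]
wrist_force: [-15.0, 0.8, 11.5]
width: -0.001
grip_force: 6.9
```

>>> {"fn": "servo_tool", "kwargs": {
  "targets": [
    {"hand":1,"x":0.03,"y":0,"z":0,"roll":0},
    {"hand":1,"x":0.1,"y":0,"z":0,"roll":0},
    {"hand":1,"x":0.14,"y":0,"z":-0.03,"roll":0},
    {"hand":1,"x":0.14,"y":0,"z":-0.11,"roll":0},
    {"hand":1,"x":0.14,"y":0,"z":-0.19,"roll":0},
    {"hand":1,"x":0.14,"y":0,"z":-0.27,"roll":0},
    {"hand":1,"x":0.14,"y":0,"z":-0.35,"roll":0},
    {"hand":1,"x":0.14,"y":0,"z":-0.43,"roll":0},
    {"hand":1,"x":0.14,"y":0,"z":-0.51,"roll":0},
    {"hand":1,"x":0.14,"y":0,"z":-0.59,"roll":0}
  ]
}}

```text
time: 4.35
tool_pos: [0.4508, 0.0868, 0.334]
tcp_rot: [0.087, 3.137, 0.001]
wrist_force: [1.2, -0.2, 1.5]
width: 0.0
grip_force: 0.0
```

Run:
```python
from workcell import read_camera
import cv2
im=read_camera("scene")[40:240,200:440,::-1]
cv2.imwrite("pics/s1.png",cv2.resize(im,None,fx=2.8,fy=2.8))
```

```text
(no output)
```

View pics/s1.png

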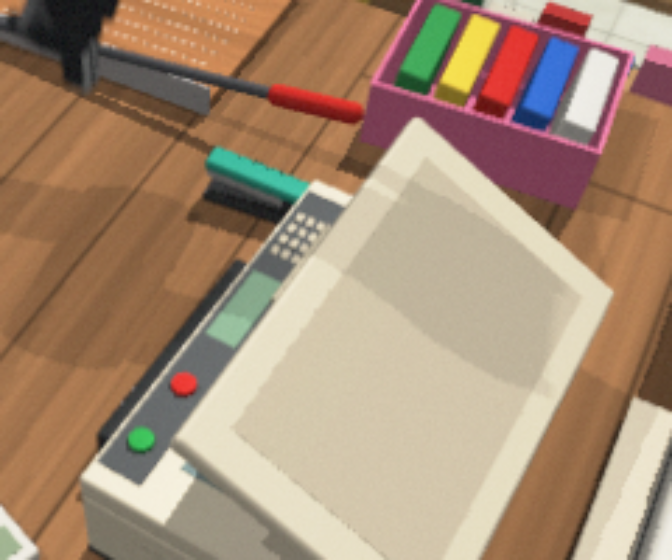

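The cassette front now sits tight under the panel with no white sheet showing, so it is home. The lid is still raised. Next I move over the lid's front part.

>>> {"fn": "servo_tool", "kwargs": {
  "targets": [
    {"hand":1,"x":-0.06,"y":0,"z":-0.03,"roll":0},
    {"hand":1,"x":-0.14,"y":0,"z":-0.03,"roll":0},
    {"hand":1,"x":-0.22,"y":0,"z":-0.03,"roll":0},
    {"hand":1,"x":-0.3,"y":0,"z":-0.03,"roll":0},
    {"hand":1,"x":-0.36,"y":0,"z":-0.03,"roll":0},
    {"hand":1,"x":-0.42,"y":0,"z":-0.03,"roll":0},
    {"hand":1,"x":-0.424,"y":0,"z":0.03,"roll":0},
    {"hand":1,"x":-0.424,"y":0,"z":0.07,"roll":0},
    {"hand":1,"x":-0.424,"y":0,"z":0.07,"roll":0}
  ]
}}

```text
time: 5.15
tool_pos: [0.6606, 0.0747, 0.2897]
tcp_rot: [-0.087, -3.132, 0.002]
wrist_force: [-2.0, 0.5, -1.7]
width: -0.001
grip_force: 0.0
```

>>> {"fn": "servo_tool", "kwargs": {
  "targets": [
    {"hand":1,"x":0,"y":0,"z":0.01,"roll":0},
    {"hand":1,"x":0,"y":0,"z":0.02,"roll":0},
    {"hand":1,"x":0,"y":0,"z":0.03,"roll":0},
    {"hand":1,"x":0,"y":0,"z":0.04,"roll":0},
    {"hand":1,"x":0,"y":0,"z":0.05,"roll":0},
    {"hand":1,"x":0,"y":0,"z":0.06,"roll":0}
  ]
}}

```text
time: 5.65
tool_pos: [0.662, 0.0752, 0.2668]
tcp_rot: [0.087, 3.139, 0.0]
wrist_force: [-0.3, -0.3, -0.7]
width: 0.001
grip_force: 0.0
```

>>> {"fn": "servo_tool", "kwargs": {
  "targets": [
    {"hand":1,"x":0,"y":0,"z":0.012,"roll":0},
    {"hand":1,"x":0,"y":0,"z":0.024,"roll":0},
    {"hand":1,"x":0,"y":0,"z":0.036,"roll":0},
    {"hand":1,"x":0,"y":0,"z":0.048,"roll":0},
    {"hand":1,"x":0,"y":0,"z":0.06,"roll":0}
  ]
}}

```text
time: 6.07
tool_pos: [0.6622, 0.0753, 0.2366]
tcp_rot: [0.087, 3.139, 0.0]
wrist_force: [-1.5, -0.2, 4.0]
width: -0.005
grip_force: 1.7
```

>>> {"fn": "servo_tool", "kwargs": {
  "targets": [
    {"hand":1,"x":0,"y":0,"z":0.012,"roll":0},
    {"hand":1,"x":0,"y":0,"z":0.024,"roll":0},
    {"hand":1,"x":0,"y":0,"z":0.036,"roll":0},
    {"hand":1,"x":0,"y":0,"z":0.048,"roll":0},
    {"hand":1,"x":0,"y":0,"z":0.06,"roll":0}
  ]
}}

```text
time: 6.48
tool_pos: [0.6617, 0.0752, 0.2055]
tcp_rot: [-0.087, -3.14, 0.0]
wrist_force: [-1.4, 0.2, 3.7]
width: 0.001
grip_force: 1.8
```

>>> {"fn": "servo_tool", "kwargs": {
  "targets": [
    {"hand":1,"x":0,"y":0,"z":0.012,"roll":0},
    {"hand":1,"x":0,"y":0,"z":0.024,"roll":0},
    {"hand":1,"x":0,"y":0,"z":0.036,"roll":0},
    {"hand":1,"x":0,"y":0,"z":0.048,"roll":0},
    {"hand":1,"x":0,"y":0,"z":0.06,"roll":0},
    {"hand":1,"x":0,"y":0,"z":0.07,"roll":0},
    {"hand":1,"x":0,"y":0,"z":0.078,"roll":0},
    {"hand":1,"x":0,"y":0,"z":0.084,"roll":0}
  ]
}}

```text
time: 7.15
tool_pos: [0.6615, 0.0752, 0.1634]
tcp_rot: [-0.087, -3.139, 0.0]
wrist_force: [-2.5, 0.6, 4.1]
width: -0.001
grip_force: 1.6
```

>>> {"fn": "servo_tool", "kwargs": {
  "targets": [
    {"hand":1,"x":0,"y":0,"z":0.004,"roll":0},
    {"hand":1,"x":0,"y":0,"z":0.008,"roll":0}
  ]
}}

```text
time: 7.32
tool_pos: [0.6619, 0.0751, 0.16]
tcp_rot: [-0.087, -3.14, 0.0]
wrist_force: [-1.8, -0.5, 3.1]
width: -0.001
grip_force: 1.6
```

>>> {"fn": "servo_tool", "kwargs": {
  "targets": [
    {"hand":1,"x":0,"y":0,"z":0.004,"roll":0}
  ]
}}

```text
time: 7.4
tool_pos: [0.662, 0.0752, 0.1583]
tcp_rot: [0.087, 3.14, -0.0]
wrist_force: [-1.8, 0.6, 3.7]
width: -0.002
grip_force: 1.6
```

>>> {"fn": "servo_tool", "kwargs": {
  "targets": [
    {"hand":1,"x":0,"y":0,"z":0.003,"roll":0},
    {"hand":1,"x":0,"y":0,"z":0.003,"roll":0}
  ]
}}

```text
time: 7.57
tool_pos: [0.662, 0.0752, 0.158]
tcp_rot: [0.087, 3.14, -0.0]
wrist_force: [-4.9, -0.3, 7.3]
width: 0.002
grip_force: 3.7
```

The lid is shut: the tip stands firm at z = 0.158. Now I go to the green button.

>>> {"fn": "servo_tool", "kwargs": {
  "targets": [
    {"hand":1,"x":0,"y":0,"z":-0.04,"roll":0},
    {"hand":1,"x":0,"y":0,"z":-0.1,"roll":0},
    {"hand":1,"x":0.03,"y":-0.06,"z":-0.1,"roll":0},
    {"hand":1,"x":0.07,"y":-0.13,"z":-0.1,"roll":0},
    {"hand":1,"x":0.1,"y":-0.2,"z":-0.1,"roll":0},
    {"hand":1,"x":0.137,"y":-0.27,"z":-0.1,"roll":0},
    {"hand":1,"x":0.137,"y":-0.284,"z":-0.1,"roll":0},
    {"hand":1,"x":0.137,"y":-0.284,"z":-0.1,"roll":0},
    {"hand":1,"x":0.137,"y":-0.284,"z":-0.1,"roll":0}
  ]
}}

```text
time: 8.32
tool_pos: [0.5863, -0.063, 0.2069]
tcp_rot: [0.089, 3.139, 0.001]
wrist_force: [0.3, 1.1, -0.1]
width: 0.002
grip_force: 0.0
```

Run:
```python
from workcell import read_camera
import cv2
a=read_camera("scene")[40:300,160:460,::-1]
cv2.imwrite("pics/s2.png",cv2.resize(a,None,fx=2.2,fy=2.2))
```

```text
(no output)
```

View pics/s2.png

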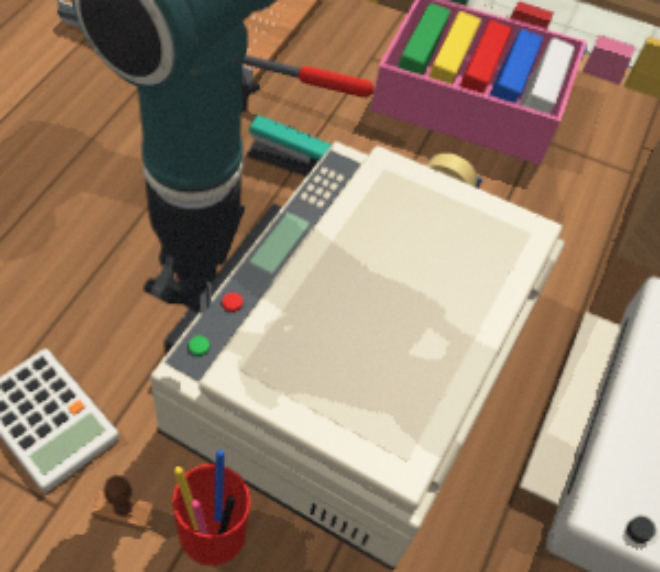

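The lid is flat and the cassette is in. The green button at (199,345) is clear and the fingertip is hovering above it. I'll go down and press.

>>> {"fn": "servo_tool", "kwargs": {
  "targets": [
    {"hand":1,"x":0,"y":0,"z":0.05,"roll":0},
    {"hand":1,"x":0,"y":0,"z":0.1,"roll":0},
    {"hand":1,"x":0,"y":0,"z":0.124,"roll":0},
    {"hand":1,"x":0,"y":0,"z":0.13,"roll":0},
    {"hand":1,"x":0,"y":0,"z":0.13,"roll":0}
  ]
}}

```text
time: 8.78
tool_pos: [0.5852, -0.0616, 0.1403]
tcp_rot: [-0.084, -3.138, -0.001]
wrist_force: [0.0, -0.7, -0.3]
width: -0.002
grip_force: 0.0
```

>>> {"fn": "servo_tool", "kwargs": {
  "targets": [
    {"hand":1,"x":0,"y":0,"z":0.005,"roll":0},
    {"hand":1,"x":0,"y":0,"z":0.01,"roll":0},
    {"hand":1,"x":0,"y":0,"z":0.014,"roll":0}
  ]
}}

```text
time: 9.03
tool_pos: [0.5868, -0.0628, 0.136]
tcp_rot: [0.086, 3.138, -0.0]
wrist_force: [0.4, 0.7, 0.1]
width: -0.001
grip_force: 0.6
```

>>> {"fn": "servo_tool", "kwargs": {
  "targets": [
    {"hand":1,"x":0,"y":0,"z":0.003,"roll":0},
    {"hand":1,"x":0,"y":0,"z":0.006,"roll":0},
    {"hand":1,"x":0,"y":0,"z":0.006,"roll":0}
  ]
}}

```text
time: 9.28
tool_pos: [0.5868, -0.0628, 0.1329]
tcp_rot: [0.087, 3.138, 0.0]
wrist_force: [2.9, 1.4, 3.7]
width: 0.0
grip_force: 2.0
```

>>> {"fn": "servo_tool", "kwargs": {
  "targets": [
    {"hand":1,"x":0,"y":0,"z":0.002,"roll":0},
    {"hand":1,"x":0,"y":0,"z":0.003,"roll":0},
    {"hand":1,"x":0,"y":0,"z":0.003,"roll":0}
  ]
}}

```text
time: 9.53
tool_pos: [0.5869, -0.0628, 0.1324]
tcp_rot: [0.087, 3.138, 0.0]
wrist_force: [-1.1, 1.5, 10.0]
width: -0.004
grip_force: 4.6
```

The button bottomed out, with about 10 N at z = 0.1324. Lifting clear.

>>> {"fn": "servo_tool", "kwargs": {
  "targets": [
    {"hand":1,"x":0,"y":0,"z":-0.01,"roll":0},
    {"hand":1,"x":0,"y":0,"z":-0.06,"roll":0},
    {"hand":1,"x":0,"y":0,"z":-0.14,"roll":0},
    {"hand":1,"x":0,"y":0,"z":-0.22,"roll":0},
    {"hand":1,"x":0.08,"y":0,"z":-0.24,"roll":0},
    {"hand":1,"x":0.16,"y":0,"z":-0.24,"roll":0},
    {"hand":1,"x":0.2,"y":0,"z":-0.24,"roll":0},
    {"hand":1,"x":0.2,"y":0,"z":-0.24,"roll":0},
    {"hand":1,"x":0.2,"y":0,"z":-0.24,"roll":0}
  ]
}}

```text
time: 10.28
tool_pos: [0.4845, -0.0574, 0.2501]
tcp_rot: [-0.087, -3.14, 0.0]
wrist_force: [0.3, 0.6, -0.1]
width: -0.001
grip_force: 0.0
```

Run:
```python
from workcell import read_camera
import cv2
a=read_camera("top")[60:290,90:370,::-1]
cv2.imwrite("pics/t3.png",cv2.resize(a,None,fx=2.4,fy=2.4))
```

```text
(no output)
```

View pics/t3.png

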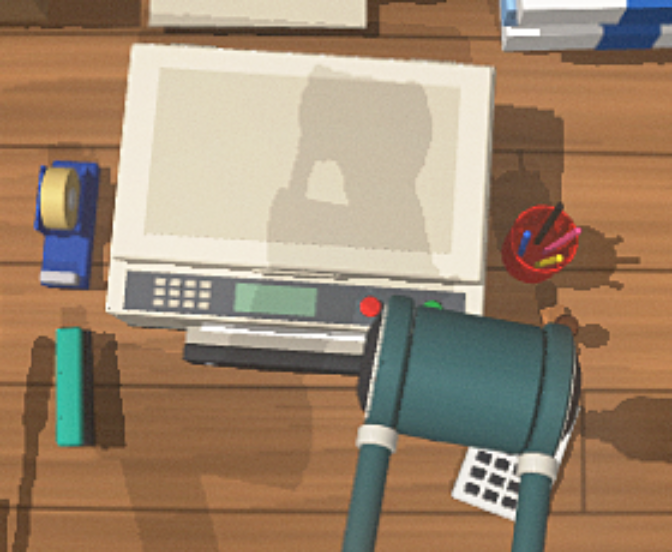

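The lid is flat, the buttons look up, and the cassette's front edge is where the "home" position projects. The bystanders in view are where they were. Handing in.

```bash
python3 -c "
from workcell import ticket
print(ticket.finish_job())"
```

```text
the job is handed in; nothing more can be done
None
```

I pushed the cassette home to its stop, closed the lid gently, then pressed the green start button fully down and released it. The job is handed in; the hand-in gave no verdict.

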